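# Fit the bearing set on a cold-room door hinge pin

### The arm

A 7-joint arm with a two-finger parallel gripper is mounted at the origin on the work surface. World frame = base frame: x ahead of the robot, y to its left, z up, the work surface at z = 0. Lengths are in m, angles in rad, forces in N, time in s.
With the tool pointing down it reaches from about 0.425 to 0.825 m from the base axis. Payload 3.6 kg.
Tool frame: the origin (TCP) lies between the finger pads; the fingertips stand 8 mm ahead of it and the grasp point (between the pads) lies 11 mm behind it (env.tcp_to_tips is the distance from the TCP to the fingertips, in m); x points along the fingers, y is the direction in which the jaws open and shut, and the axes are right-handed (so a half turn about x gives the same grasp; the last joint's range is limited). The gripper opens to 85 mm and grips with 20 to 120 N. Pads are 22 mm wide; open, the fingers measure 114 mm over their backs; the gripper's body (76 mm by 85 mm) begins 54 mm behind the grasp point. The pads swing forward as they close: fully open they stand 13 mm farther back than shut.
Start: joints at [-1.3, 0.615, -0.013, 1.423, 0.008, 1.103, -0.04], TCP at [0.19, 0.622, 0.239] pointing down, gripper open.
Joint ranges: [-3.12, 3.12], [-0.3, 2.06], [-1.34, 1.32], [0.26, 2.42], [-1.36, 4.5], [0.01, 1.98], [-2.84, 2.84]. Speed limits (rad/s): [2.79, 2.79, 3.14, 3.14, 3.14, 3.14, 3.14].

### API

Orientations are given as a 3x3 rotation matrix whose columns are the frame's x, y, z axes.
In Python, from station import monitor, optics, ticket, env gives the robot as it stands. The module is installed in compiled form; this text tells all that it offers.
- The arm moves only by the shell command python3 -m inch 'ROWS' [OPENING]. ROWS is JSON, a list of rows, each a list of 6 numbers: the shift along the tool's x, y, z in units of 50 mm (1.0 is 50 mm), then the turn, a rotation vector about the tool's x, y, z in degrees. A call has 1 to 5 rows; each row shifts and turns the commanded pose from where the row before left it, along the tool's axes as they then stand; what a row does not reach is not made up. A row lasts 1/10 s, in which the tool goes at most 50 mm and 8.59 degrees, less where a joint would pass 70% of its speed; a pose out of reach is approached as far as the arm can. A call is refused whole if a number of a shift passes 1 or a number of a turn 8.59, either way. A call with a gripper value outside its range is refused whole. OPENING is the finger opening in mm, from 0 to 85.4, set as the call begins (- or left out, the last holds). The fingers move at their own pace and stop on an object; the grip force is fixed at half the most. Time passes only in rows, so rows that do not move let the fingers close. It gives the time, the measured TCP pose, the force and the opening at its end, in the units of the state.
- monitor.get_obs(): the state, without advancing time (a new reading comes with each control period).
- optics.read_camera(name): name is "scene" or "top"; returns a dict with "frame" (400x640x3 uint8, red, green, blue), "fx", "fy", "cx", "cy" (pixels), "k1" (the pictures are not rectified: a ray, as slopes to the right and down, at radius r is drawn at 1 + k1 r^2 times it, then the intrinsics apply), "R" (3x3) and "t" (3): a world point X has camera coordinates R X + t. Camera axes: x right, y down, z forward; pixel columns grow to the right and rows downward; lengths in m; the calibration is good to about 2 mm. A picture is of the moment at which its call begins. There is no depth.
- ticket.sign_off(): hands the job in, once; it reports no verdict.
Trained networks look in the newest picture that a camera, given by its name, has taken for a name from the list of things; names that differ only in an ending like _2 or _b are one class to them, and where a whole thing is asked for, a point or a joint stands for the part that bears it (a point fixed in the world has none). Each returns a list of dicts, best first, with "conf" (0 to 1); they miss things now and then, are a little off and sometimes report something else, mostly with a low value. They report only what shows in the picture. A call takes as long as a camera call.
- optics.search_frame(camera, target): "position" ([x, y, z] in m, in the coordinates of the camera as it stood for that picture, good to about 4 mm: the middle of the surface that is visible of it).
- optics.cut_out(camera, target): "pixels" (400x640 bool, what is visible of it).
The state is a dict: "clock": time; "joint_positions": joint angles; "joint_velocities": joint speeds; "effort": joint torques, N m; "eef_pos": TCP position; "eef_rot": TCP orientation; "ft_force": force on the tool from outside, world axes, zero at the start; "torque": the same for the moment, N m; "grip_width": finger opening in m.
Only numpy, scipy, OpenCV 4.12 (cv2) and the standard library are available. Lean on these libraries where they do the work, as an engineer would, in place of code of your own. Each camera call takes 0.05 s, during which the arm holds its last target.

### The job

Rebuild the bottom hinge of the cold-room door: thread the new bearing set lying on the dark mat onto its upright pin in order of size, first the wide steel thrust washer down onto the boss, then the white nylon bush flat on the washer, and last the small brass collar, pushed down past the pin's spring balls until it snaps home on the bush. Feel the parts down without ramming or shoving the pin, because the hinge adjustment it stands on slips and bends when forced. Leave the two old worn rings and everything else on the bench where they lie.

Things in the scene. Friction and masses are not known exactly. Their poses are not given: they have to be found in the camera images.
- bracket: Stainless adjustable door hinge bolted to the bench: base plate 150 x 120 x 8 mm (x by y), two thin slide plates on it, then a round boss 42 mm in diameter carrying an upright stepped pin. Origin on the bench under the middle of the plate, z up. The slides yield and bend if the hinge is loaded, down or sideways, with more than 35 N.
- seat_ref (a point): Point over the plate's middle at the height of the boss's flat top (the seat), 32 mm above the bench. The boss and pin are NOT centred here: the slides stand clamped, rigid in normal use, up to 7 mm off it along the plate's x and up to 7 mm along its y; only sight or feel tells where.
- top_ref (a point): Point over the plate's middle at the height of the pin's tip, 52 mm above the seat (offset as for seat_ref). Pin, heights above the seat: 22 mm diameter up to a square shoulder at 24 mm; then 16 mm diameter up to 52 mm, its last 3 mm bevelled to 10 mm diameter.
- ball_ref (a point): Point over the plate's middle at the height of two brass spring balls, 43 mm above the seat (offset as for seat_ref). They stand 2 mm out of the pin's 16 mm part on the plate's +y and -y sides. Washer and bush clear them; a centred collar takes roughly 10 N to push past, then they snap out over its top face and hold it down.
- washer: New wide thrust washer, bright steel ring: outer diameter 56 mm, bore 23.2 mm, 10 mm thick, about 0.14 kg. Origin at the ring's centre (half thickness); z along the bore. Starts flat on the 2 mm thick dark mat. Seated: underside on the boss, centre 37 mm above the bench.
- bush: New white nylon bush: outer diameter 44 mm, bore 23.2 mm, 18 mm tall, about 0.03 kg. Origin at its centre; z along the bore. Starts upright on the 2 mm mat. Seated: on the washer, centre 51 mm above the bench.
- collar: New small brass retaining collar: outer diameter 34 mm, bore 17.4 mm, 12 mm tall, about 0.06 kg. Origin at its centre; z along the bore. Starts upright on the 2 mm mat. Seated: on the bush and under the spring balls, centre 66 mm above the bench.
- old_washer: Old rusty-brown washer, 52 mm outer diameter, 6 mm thick, lying on the mat among the new parts. Not to be used. Origin at its centre.
- old_bush: Old worn dark grey bush, 44 mm outer diameter, 13 mm tall, on the mat among the new parts. Not to be used. Origin at its centre.
- wrench: Steel wrench 190 mm long lying on the bench beside the hinge; leave alone. Origin under its middle.
- screwdriver: Grey-handled screwdriver 200 mm long lying on the bench; leave alone. Origin under its middle.
- grease_tin: Steel grease tin with a green band, 70 mm in diameter, 50 mm tall, behind the work; leave alone. Origin under its centre.
- tumbler: Dark blue insulated tumbler, 84 mm in diameter, 185 mm tall, standing behind the hinge; leave alone. Origin under its centre.
- cheese_loaf: Wrapped cream cheese loaf 100 x 220 x 90 mm behind the mat; leave alone. Origin under its centre.

How it is judged:
By the outcome, as a careful person would: the job done as asked, in the order asked, and still so for the second after the job is handed in, with the robot touching nothing.
It also fails if it takes over 72 s, if anything falls off the work surface, if the arm or the gripper's body presses on something with over 40 N, if the wrist force passes 120 N, or if a joint passes its speed limit or range.

## Working session

There is one attempt and no reset: what is moved stays moved. The work goes in short steps, Python scripts to look and compute and a shell command to move; the robot and the scene stay as the last step left them, time stands still between calls to the robot, and variables do not carry over. Pictures are saved under pics/ and viewed, and the job is handed in when it is done.

```bash
mkdir -p pics; cat > h.py <<'E'
import numpy as np, cv2
from station import monitor, optics, env
def snap(cam,name):
    c=optics.read_camera(cam); cv2.imwrite(f'pics/{name}.png',c['frame'][:,:,::-1]); return c
def proj(c,X):
    p=np.array(c['R'])@np.array(X)+np.array(c['t']); u=p[:2]/p[2]; r2=u@u; u=u*(1+c['k1']*r2)
    return np.array([c['fx']*u[0]+c['cx'],c['fy']*u[1]+c['cy']])
def ray(c,uv):
    d=np.array([(uv[0]-c['cx'])/c['fx'],(uv[1]-c['cy'])/c['fy']]); u=d.copy()
    for _ in range(20): u=d/(1+c['k1']*(u@u))
    R=np.array(c['R']); return -R.T@np.array(c['t']), R.T@np.array([u[0],u[1],1])
def atz(c,uv,z):
    o,d=ray(c,uv); return o+d*(z-o[2])/d[2]
def st():
    o=monitor.get_obs(); print('t',round(float(o['clock']),2),'p',np.round(o['eef_pos'],4),'F',np.round(o['ft_force'],1),'w',round(float(o['grip_width'])*1000,1)); return o
E
python3 - <<'E'
from h import *
for cam in('scene','top'):
    c=snap(cam,cam+'0'); R=np.array(c['R']);t=np.array(c['t'])
    print(cam,c['fx'],c['k1'],'pos',np.round(-R.T@t,3)); print(np.round(R,3))
    for n in['bracket','seat_ref','top_ref','washer','bush','collar','old_washer','old_bush','tumbler','grease_tin']:
        for d in optics.search_frame(cam,n)[:2]:
            P=R.T@(np.array(d['position'])-t); print(n,round(d['conf'],2),np.round(P,3),np.round(proj(c,P)))
o=st(); print(np.round(o['eef_rot'],3), env.tcp_to_tips)
E
```

```text
scene 388.3225316121523 -0.06288195946983559 pos [0.954 0.361 0.864]
[[-0.795  0.607 -0.007]
 [ 0.506  0.656 -0.56 ]
 [-0.336 -0.448 -0.828]]
seat_ref 0.71 [ 0.6   -0.105  0.008] [324. 197.]
seat_ref 0.43 [0.472 0.229 0.013] [450. 259.]
top_ref 0.91 [ 0.597 -0.111  0.013] [323. 194.]
washer 0.59 [0.474 0.225 0.012] [449. 259.]
washer 0.27 [0.783 0.223 0.091] [351. 329.]
bush 0.54 [0.467 0.121 0.02 ] [420. 226.]
collar 0.67 [0.596 0.106 0.011] [378. 252.]
old_washer 0.53 [0.527 0.354 0.007] [474. 315.]
tumbler 0.78 [ 0.723 -0.326  0.15 ] [232. 132.]
grease_tin 0.63 [0.754 0.007 0.052] [300. 251.]
top 515.2542101489862 -0.1486894453990491 pos [ 0.373 -0.074  1.495]
[[-0.016 -1.     0.011]
 [-0.986  0.014 -0.167]
 [ 0.167 -0.014 -0.986]]
bracket 0.93 [ 0.585 -0.118  0.012] [325. 214.]
seat_ref 0.79 [ 0.582 -0.116  0.007] [324. 215.]
top_ref 0.74 [ 0.584 -0.115  0.017] [324. 214.]
washer 0.68 [0.466 0.223 0.016] [207. 256.]
collar 0.51 [0.6   0.23  0.024] [205. 209.]
old_washer 0.6 [0.522 0.355 0.014] [163. 237.]
tumbler 0.82 [ 0.697 -0.346  0.184] [413. 161.]
grease_tin 0.66 [ 0.741 -0.003  0.047] [285. 159.]
t 1.1 p [0.1901 0.6215 0.2393] F [-0.1 -0.4 -0.7] w 85.4
[[-0.     0.292  0.956]
 [-0.     0.956 -0.292]
 [-1.    -0.    -0.   ]] 0.008
```

```bash
python3 - <<'E'
import cv2
a=cv2.imread('pics/scene0.png'); b=cv2.imread('pics/top0.png')
cv2.imwrite('pics/s_c.png',cv2.resize(a[150:380,220:520],None,fx=2.6,fy=2.6,interpolation=2))
cv2.imwrite('pics/t_c.png',cv2.resize(b[130:330,130:430],None,fx=2.6,fy=2.6,interpolation=2))
E
```

```text
(no output)
```

View pics/scene0.png

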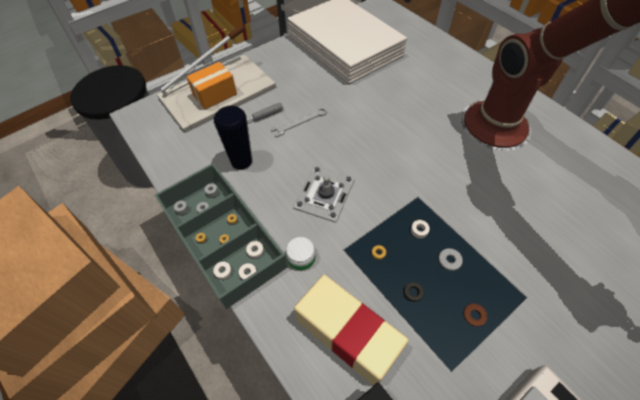

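View pics/s_c.png

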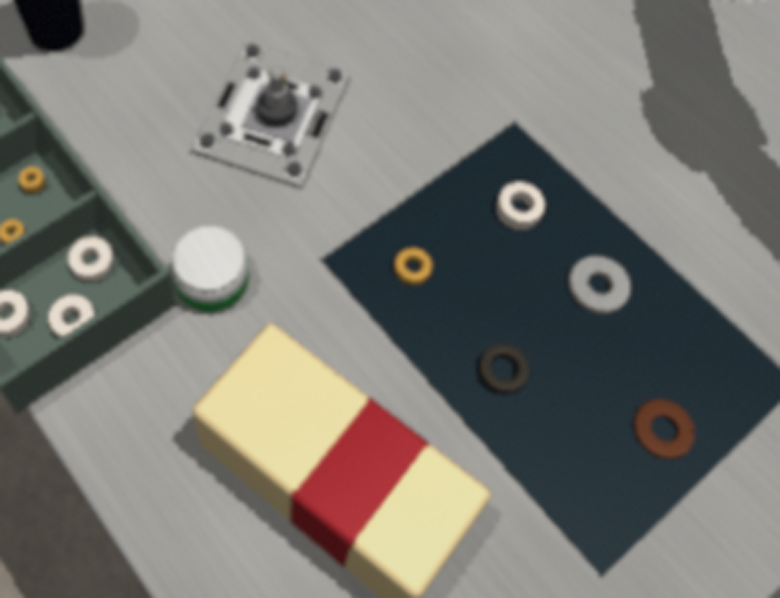

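View pics/t_c.png

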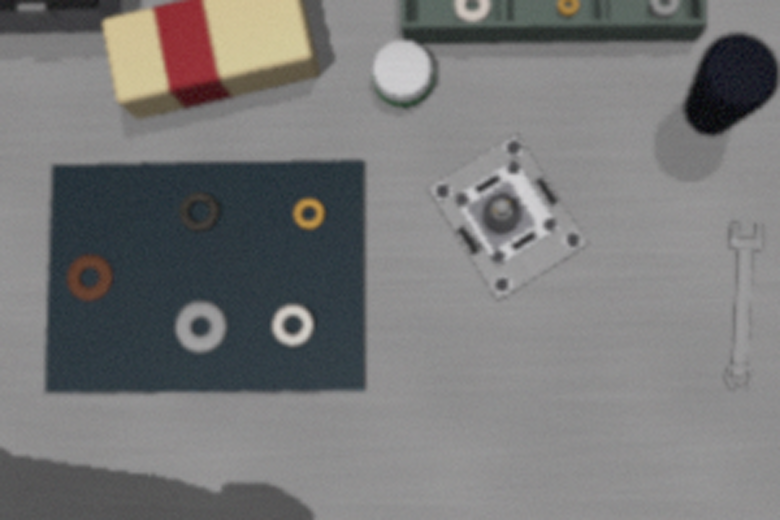

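```bash
cat >> h.py <<'E'
from scipy.optimize import least_squares
def sil(c,x,y,z0,z1,r,s=4):
    a=np.linspace(0,2*np.pi,72,endpoint=False)
    P=np.array([proj(c,[x+r*np.cos(t),y+r*np.sin(t),z]) for z in(z0,z1) for t in a])
    return cv2.convexHull(P.astype(np.float32))
def cen(h):
    m=cv2.moments(h); return np.array([m['m10'],m['m01']])/m['m00'], m['m00']
def fitc(c,uv,z0,z1,r):
    x0=atz(c,uv,(z0+z1)/2)[:2]
    s=least_squares(lambda q:cen(sil(c,q[0],q[1],z0,z1,r))[0]-uv,x0,diff_step=1e-3); return s.x
def maskcen(m):
    m=m.astype(np.uint8); k,_=cv2.findContours(m,cv2.RETR_EXTERNAL,cv2.CHAIN_APPROX_NONE)
    k=max(k,key=cv2.contourArea); f=np.zeros_like(m); cv2.drawContours(f,[k],-1,1,-1)
    ys,xs=np.nonzero(f); return np.array([xs.mean(),ys.mean()]), f.sum()
E
python3 - <<'E'
from h import *
D={'washer':(.002,.012,.028),'bush':(.002,.020,.022),'collar':(.002,.014,.017)}
seed={'scene':{'washer':(450,259),'bush':(420,227),'collar':(378,252)},'top':{'washer':(207,256),'bush':(242,255),'collar':(249,212)}}
for cam in('scene','top'):
    c=optics.read_camera(cam); f=c['frame'].astype(int)
    for n,(a,b,r) in D.items():
        u,v=seed[cam][n]; w=18
        sub=np.zeros((400,640),bool); mx=f.max(2)
        sub[v-w:v+w,u-w:u+w]=(mx>100)[v-w:v+w,u-w:u+w]
        uv,A=maskcen(sub); q=fitc(c,uv,a,b,r); print(cam,n,np.round(uv,1),A,'pred',round(cen(sil(c,*q,a,b,r))[1]),np.round(q,4))
        for d in optics.cut_out(cam,n)[:1]:
            uv2,A2=maskcen(d['pixels']); print('   net',round(d['conf'],2),np.round(uv2,1),A2)
    for d in optics.cut_out(cam,'bracket')[:1]:
        k=d['pixels'];print('br',d['conf'],maskcen(k)); m,_=cv2.findContours(k.astype(np.uint8),0,1); m=max(m,key=cv2.contourArea)
        bx=cv2.boxPoints(cv2.minAreaRect(m)); print(np.round([atz(c,p,.008)[:2] for p in bx],4))
    f=c['frame'][:,:,::-1]
    u,v=(325,192) if cam=='scene' else (324,212)
    cv2.imwrite(f'pics/br_{cam}.png',cv2.resize(f[v-35:v+35,u-45:u+45],None,fx=8,fy=8,interpolation=cv2.INTER_CUBIC))
E
```

```text
scene washer [450.5 258.6] 385 pred 428 [0.4665 0.2265]
   net 0.81 [450.1 259.8] 428
scene bush [420.2 227.7] 252 pred 273 [0.4656 0.1213]
   net 0.72 [419.9 228.8] 219
scene collar [378.6 251.5] 157 pred 169 [0.5923 0.1054]
   net 0.66 [449.9 259.8] 371
br 0.71 (array([323.89004975, 193.41044776]), np.uint64(2010))
[[ 0.6818 -0.1257]
 [ 0.5452 -0.2189]
 [ 0.4965 -0.1033]
 [ 0.6328 -0.0218]]
top washer [206.7 255.3] 299 pred 304 [0.4684 0.2272]
   net 0.67 [324.8 213.2] 2041
top bush [242.1 254.6] 211 pred 196 [0.469  0.1236]
   net 0.52 [242.7 254.8] 162
top collar [248.4 211.6] 116 pred 114 [0.5945 0.1062]
   net 0.7 [324.8 213.1] 2151
br 0.97 (array([325.20458984, 212.85351562]), np.uint64(2048))
[[ 0.6211 -0.0277]
 [ 0.6847 -0.132 ]
 [ 0.5551 -0.2075]
 [ 0.4933 -0.1039]]
```

```bash
python3 -c "
import cv2,numpy as np
cv2.imwrite('pics/br.png',np.vstack([cv2.resize(cv2.imread('pics/br_%s.png'%k),(600,466))[80:380] for k in('scene','top')]))"
```

```text
(no output)
```

View pics/br.png

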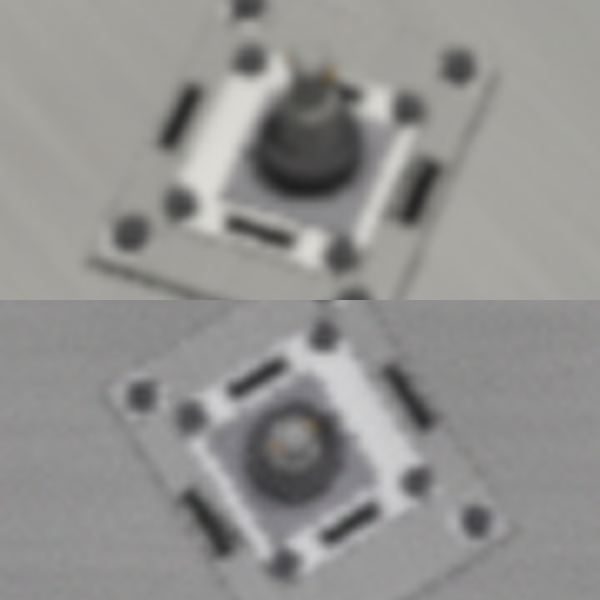

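```bash
python3 - <<'E'
from h import *
cs=snap('scene','s1'); ct=snap('top','t1')
g=lambda X,Y,u,v:((X+.5)/6.6667-.5+u,(Y+.5)/6.6571-.5+v)
# scene crop origin (280,157), top (279,177); 
print('top balls',[np.round(atz(ct,g(x,y-300+80,279,177),.075),4) for x,y in((275,447),(312,425))])
print('scene balls',[np.round(atz(cs,g(x,y+80,280,157),.075),4) for x,y in((293,57),(330,75))])
print('top tip',np.round(atz(ct,g(297,437-220,279,177),.084),4))
for c,n in((cs,'s'),(ct,'t')):
    f=c['frame'].astype(int); mx=f.max(2); 
    # dark pin+boss mask
    u,v=(326,187) if n=='s' else (323,212)
    m=np.zeros((400,640),bool); m[v-16:v+14,u-11:u+11]=(mx<115)[v-16:v+14,u-11:u+11]
    print(n); 
    for r in range(v-16,v+14): print(r,' '.join('%3d'%q for q in mx[r,u-13:u+14]))
E
```

```text
top balls [array([ 0.5843, -0.1011,  0.075 ]), array([ 0.5933, -0.1168,  0.075 ])]
scene balls [array([ 0.5911, -0.1164,  0.075 ]), array([ 0.5852, -0.101 ,  0.075 ])]
top tip [ 0.587  -0.1102  0.084 ]
s
171 162 139 103  95 102 113 135 150 157 161 162 163 163 162 164 162 161 160 163 163 163 163 165 164 163 162 161
172 154 140 136 149 156 152 149 153 158 161 161 161 162 163 162 163 163 163 163 163 161 163 164 163 162 161 161
173 155 151 153 162 167 163 158 158 161 161 162 161 162 162 162 163 164 164 164 163 162 162 163 163 162 161 159
174 159 158 156 157 157 158 159 161 161 161 161 161 162 161 162 162 163 164 164 163 162 162 163 163 163 162 158
175 159 157 151 140 134 136 147 157 161 161 158 158 160 159 158 158 160 164 163 162 162 163 163 163 162 160 159
176 159 151 133 112 102 105 127 152 165 162 153 152 158 159 158 155 157 161 162 162 162 163 163 162 160 160 160
177 157 145 118  91  82  87 115 161 183 171 148 144 154 159 157 151 152 158 161 162 163 164 162 161 160 159 160
178 155 138 105  80  75  80 114 169 197 184 150 135 144 150 149 141 143 154 160 163 164 163 161 161 159 160 160

[... 5125 characters left out ...]
 152 159 166 149 125 141 183
220  91 123 145 168 188 182 160 136 123 117 117 114 115 114 118 130 138 147 154 167 174 158 121  89  76 107 160
221  64  93 119 151 182 197 184 157 136 133 133 132 137 136 137 142 151 171 181 169 138 104  72  59  69 114 156
222  51  67  96 129 162 193 188 159 141 136 137 139 136 142 150 156 160 175 170 131  85  57  66  94 123 145 165
223  58  56  80 107 125 165 189 180 153 139 138 140 147 158 174 183 167 141 108  79  66  88 119 145 163 165 158
224  80  53  62  83 103 140 179 194 182 152 136 141 163 183 193 191 159 107  68  66  99 142 168 171 157 156 153
225  97  64  52  81 107 126 160 192 190 161 138 144 177 198 203 203 178 138 105 116 145 165 159 159 151 153 156
```

```bash
python3 -m inch '[[0,0,0,-8.5,0,0],[0,0,0,-8.5,0,0],[0,-0.65,0.46,0,0,0],[0,-0.65,0.46,0,0,0],[0,-0.65,0.46,0,0,0]]' 66; python3 -m inch '[[0,-0.65,0.46,0,0,0],[0,-0.65,0.46,0,0,0],[0,-0.65,0.46,0,0,0],[0,-0.65,0.46,0,0,0],[0,-0.65,0.46,0,0,0]]'
```

```text
clock: 2.2
eef_pos: [0.2598, 0.523, 0.2393]
eef_rot: [[0.0, -0.001, 1.0], [0.0, 1.0, 0.001], [-1.0, 0.0, 0.0]]
ft_force: [1.1, -0.2, 0.9]
grip_width: 0.066
clock: 2.7
eef_pos: [0.375, 0.3602, 0.2396]
eef_rot: [[0.001, 0.0, 1.0], [0.0, 1.0, -0.0], [-1.0, 0.0, 0.001]]
ft_force: [1.0, 0.4, 0.6]
grip_width: 0.0658
```

```bash
python3 -m inch '[[0.5,-0.534,0.37,0,0,0],[0.5,-0.534,0.37,0,0,0],[0.5,-0.534,0.37,0,0,0],[0.5,-0.534,0.37,0,0,0],[0.5,-0.534,0.37,0,0,0]]'; python3 -m inch '[[0.7,0,0,0,0,0],[0.6,0,0,0,0,0],[0.2,0,0,0,0,0],[0,0,0,0,0,0]]'; python3 - <<'E'
from h import *
cs=snap('scene','s2'); ct=snap('top','t2')
a=cs['frame'][190:330,360:560,::-1]; b=ct['frame'][200:310,130:290,::-1]
cv2.imwrite('pics/w2.png',np.vstack([cv2.resize(a,(560,392)),cv2.resize(b,(560,385))])[:600])
E
```

```text
clock: 3.2
eef_pos: [0.4675, 0.2272, 0.1137]
eef_rot: [[0.001, -0.0, 1.0], [0.001, 1.0, 0.0], [-1.0, 0.001, 0.001]]
ft_force: [0.5, 0.2, 0.8]
grip_width: 0.0661
clock: 3.6
eef_pos: [0.4659, 0.2279, 0.0383]
eef_rot: [[-0.002, -0.0, 1.0], [-0.001, 1.0, 0.0], [-1.0, -0.001, -0.002]]
ft_force: [-0.4, 0.4, -0.4]
grip_width: 0.0657
```

View pics/w2.png

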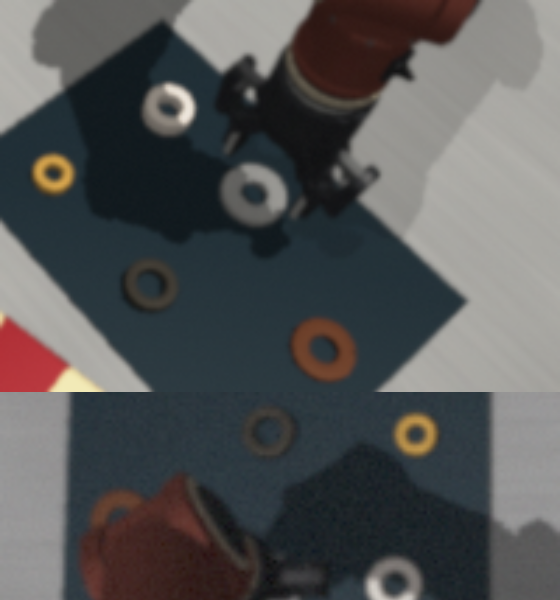

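```bash
python3 -m inch '[[0.2,0,0,0,0,0],[0.16,0,0,0,0,0],[0,0,0,0,0,0]]'; python3 -m inch '[[0.04,0,0,0,0,0],[0.04,0,0,0,0,0],[0,0,0,0,0,0]]'
```

```text
clock: 4.0
eef_pos: [0.466, 0.2279, 0.0207]
eef_rot: [[-0.001, -0.0, 1.0], [-0.001, 1.0, 0.0], [-1.0, -0.001, -0.001]]
ft_force: [-0.4, 0.8, -0.9]
grip_width: 0.0662
clock: 4.3
eef_pos: [0.4665, 0.228, 0.0172]
eef_rot: [[-0.0, 0.0, 1.0], [-0.0, 1.0, -0.0], [-1.0, -0.0, -0.0]]
ft_force: [0.2, -1.3, 0.3]
grip_width: 0.0659
```

```bash
python3 -m inch '[[0.04,0,0,0,0,0],[0.04,0,0,0,0,0],[0,0,0,0,0,0]]'; python3 -m inch '[[0.04,0,0,0,0,0],[0,0,0,0,0,0]]'
```

```text
clock: 4.6
eef_pos: [0.4664, 0.2279, 0.0131]
eef_rot: [[-0.001, 0.0, 1.0], [-0.0, 1.0, -0.0], [-1.0, -0.0, -0.001]]
ft_force: [0.9, -0.2, -0.7]
grip_width: 0.0662
clock: 4.8
eef_pos: [0.4664, 0.228, 0.0111]
eef_rot: [[-0.0, 0.0, 1.0], [-0.0, 1.0, -0.0], [-1.0, -0.0, -0.0]]
ft_force: [-0.1, -0.2, 0.2]
grip_width: 0.0659
```

```bash
python3 -m inch '[[0.04,0,0,0,0,0],[0.02,0,0,0,0,0],[0,0,0,0,0,0]]'; python3 -m inch '[[0,0,0,0,0,0],[0,0,0,0,0,0],[0,0,0,0,0,0],[0,0,0,0,0,0]]' 50; python3 -c "
from h import *
o=st();print(np.round(o['joint_positions'],3))"
```

```text
clock: 5.1
eef_pos: [0.4664, 0.228, 0.0081]
eef_rot: [[-0.0, 0.0, 1.0], [-0.0, 1.0, -0.0], [-1.0, -0.0, -0.0]]
ft_force: [-0.1, -0.8, 0.2]
grip_width: 0.0659
clock: 5.5
eef_pos: [0.4665, 0.228, 0.0091]
eef_rot: [[0.0, 0.001, 1.0], [-0.0, 1.0, -0.001], [-1.0, -0.0, 0.0]]
ft_force: [-1.4, 0.2, 6.7]
grip_width: 0.0529
t 5.5 p [0.4665 0.228  0.0091] F [-1.4  0.2  6.7] w 52.9
[-0.47   0.764 -0.04   1.997  0.075  0.382  1.001]
```

```bash
cat > v.py <<'E'
import sys
from h import *
n=sys.argv[1]; us,vs,ut,vt=map(int,sys.argv[2:6]); h=int(sys.argv[6]) if len(sys.argv)>6 else 35
cs=snap('scene',n+'_s'); ct=snap('top',n+'_t')
w=int(h*1.35)
f=lambda c,u,v:cv2.resize(c['frame'][max(0,v-h):v+h,max(0,u-w):u+w,::-1],(400,298),interpolation=cv2.INTER_CUBIC)
cv2.imwrite(f'pics/{n}.png',np.hstack([f(cs,us,vs),f(ct,ut,vt)]))
E
python3 v.py w3 450 255 207 255
```

```text
(no output)
```

View pics/w3.png

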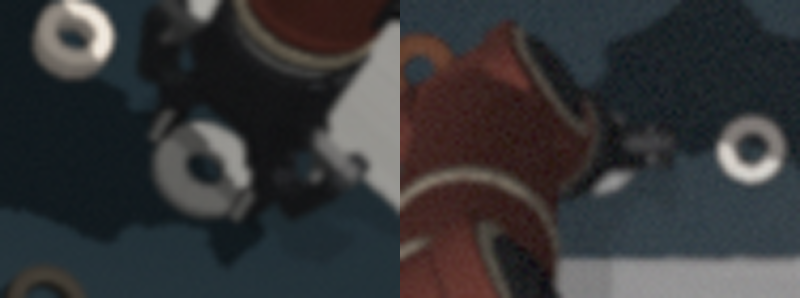

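```bash
python3 -m inch '[[0,0,0,0,0,0],[0,0,0,0,0,0]]'
```

```text
clock: 5.8
eef_pos: [0.4665, 0.2279, 0.0091]
eef_rot: [[0.0, 0.001, 1.0], [-0.0, 1.0, -0.001], [-1.0, -0.0, 0.0]]
ft_force: [-1.4, -1.2, 6.5]
grip_width: 0.0526
```

```bash
python3 -m inch '[[-0.1,0,0,0,0,0],[-0.2,0,0,0,0,0],[0,0,0,0,0,0]]';python3 v.py w4 450 255 207 255
```

```text
clock: 6.1
eef_pos: [0.4673, 0.2284, 0.0245]
eef_rot: [[0.002, 0.0, 1.0], [0.001, 1.0, -0.0], [-1.0, 0.001, 0.002]]
ft_force: [-0.4, -0.2, -2.1]
grip_width: 0.0528
```

View pics/w4.png

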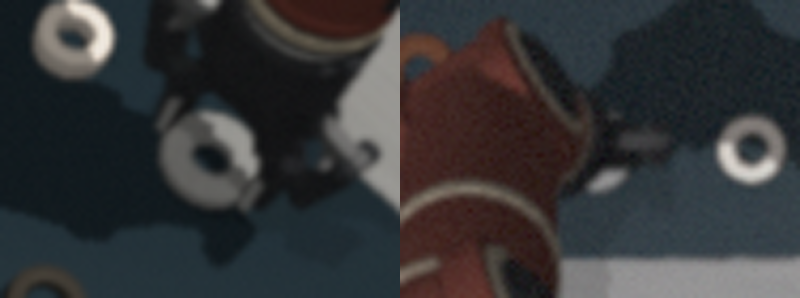

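```bash
python3 -m inch '[[0.2,0,0,0,0,0],[0.07,0,0,0,0,0],[0,0,0,0,0,0]]' && python3 -m inch '[[0,0,0,0,0,0],[0,0,0,0,0,0],[0,0,0,8.5,0,0],[0,0,0,8.5,0,0],[0,0,0,8.5,0,0]]' 70 && python3 -m inch '[[0,0,0,8.5,0,0],[0,0,0,8.5,0,0],[0,0,0,8.5,0,0],[0,0,0,8.5,0,0],[0,0,0,8.5,0,0]]' && python3 -m inch '[[0,0,0,8.5,0,0],[0,0,0,8.5,0,0],[0,0,0,5,0,0],[0,0,0,0,0,0]]'
```

```text
clock: 6.5
eef_pos: [0.466, 0.2277, 0.0092]
eef_rot: [[-0.002, 0.0, 1.0], [-0.001, 1.0, -0.0], [-1.0, -0.001, -0.002]]
ft_force: [-0.0, -0.7, 1.0]
grip_width: 0.0531
clock: 7.0
eef_pos: [0.4666, 0.2281, 0.0096]
eef_rot: [[0.0, 0.436, 0.9], [0.0, 0.9, -0.436], [-1.0, 0.0, -0.0]]
ft_force: [-0.4, 0.1, -0.3]
grip_width: 0.0699
clock: 7.5
eef_pos: [0.4666, 0.2282, 0.0096]
eef_rot: [[0.0, 0.929, 0.369], [0.0, 0.369, -0.929], [-1.0, 0.0, -0.0]]
ft_force: [-0.3, -0.4, -0.0]
grip_width: 0.0701
clock: 7.9
eef_pos: [0.4664, 0.2283, 0.0096]
eef_rot: [[-0.0, 1.0, 0.001], [-0.0, 0.001, -1.0], [-1.0, -0.0, 0.0]]
ft_force: [0.5, -0.5, -0.8]
grip_width: 0.0702
```

```bash
python3 -m inch '[[0,0,0,0,0,0],[0,0,0,0,0,0],[0,0,0,0,0,0],[0,0,0,0,0,0],[-0.5,0,0,0,0,0]]' 45 && python3 -m inch '[[-0.9,0,0,0,0,0],[-0.7,0,0,0,0,0],[-0.4,0.305,0.843,0,0,0],[-0.4,0.305,0.843,0,0,0],[0,0.305,0.843,0,0,0]]' && python3 -m inch '[[0,0.305,0.843,0,0,0],[0,0.305,0.843,0,0,0],[0,0.305,0.843,0,0,0],[0,0.305,0.843,0,0,0],[0,0.305,0.843,0,0,0]]' && python3 -m inch '[[0,0,0,0,0,0],[0,0,0,0,0,0]]'; python3 v.py w5 324 185 324 205 45
```

```text
clock: 8.4
eef_pos: [0.4645, 0.2273, 0.033]
eef_rot: [[-0.006, 1.0, 0.001], [-0.002, 0.001, -1.0], [-1.0, -0.006, 0.002]]
ft_force: [-0.6, 0.5, -1.6]
grip_width: 0.0526
clock: 8.9
eef_pos: [0.5143, 0.1005, 0.1574]
eef_rot: [[0.006, 1.0, 0.003], [0.001, 0.003, -1.0], [-1.0, 0.006, -0.001]]
ft_force: [0.9, -0.1, -1.6]
grip_width: 0.0524
clock: 9.4
eef_pos: [0.5883, -0.1108, 0.1543]
eef_rot: [[-0.001, 1.0, 0.001], [0.001, 0.001, -1.0], [-1.0, -0.001, -0.001]]
ft_force: [0.4, -0.3, -1.8]
grip_width: 0.0523
clock: 9.6
eef_pos: [0.5877, -0.111, 0.1541]
eef_rot: [[-0.002, 1.0, -0.003], [-0.0, -0.003, -1.0], [-1.0, -0.002, 0.0]]
ft_force: [-0.6, 0.6, -2.0]
grip_width: 0.0524
```

View pics/w5.png

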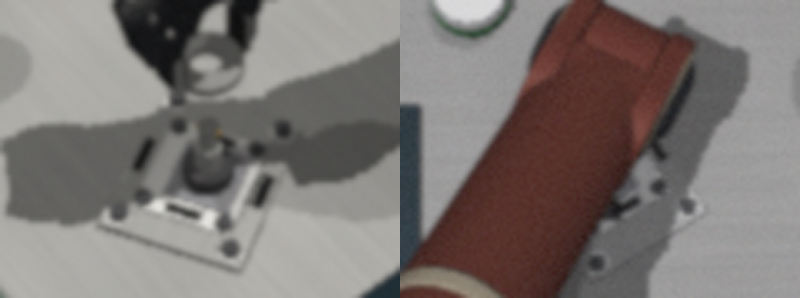

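```bash
python3 -m inch '[[0.5,0.016,-0.04,0,0,0],[0.4,0,0,0,0,0],[0.2,0,0,0,0,0],[0,0,0,0,0,0]]' && python3 -m inch '[[0.08,0,0,0,0,0],[0.08,0,0,0,0,0],[0,0,0,0,0,0]]'
```

```text
clock: 10.1
eef_pos: [0.5882, -0.1052, 0.0983]
eef_rot: [[-0.004, 1.0, 0.002], [0.002, 0.002, -1.0], [-1.0, -0.004, -0.002]]
ft_force: [-0.8, -0.2, -1.8]
grip_width: 0.0523
clock: 10.4
eef_pos: [0.5894, -0.1071, 0.092]
eef_rot: [[0.0, 1.0, 0.0], [-0.0, 0.0, -1.0], [-1.0, 0.0, 0.0]]
ft_force: [-0.7, -0.4, -2.2]
grip_width: 0.0525
```

```bash
python3 -m inch '[[0,0,0,0,0,0],[0,0,0,0,0,0]]';  python3 v.py w6 324 185 324 205 30
```

```text
clock: 10.6
eef_pos: [0.5896, -0.1073, 0.0922]
eef_rot: [[0.001, 1.0, -0.0], [-0.0, -0.0, -1.0], [-1.0, 0.001, 0.0]]
ft_force: [0.2, 0.0, -1.7]
grip_width: 0.0526
```

View pics/w6.png

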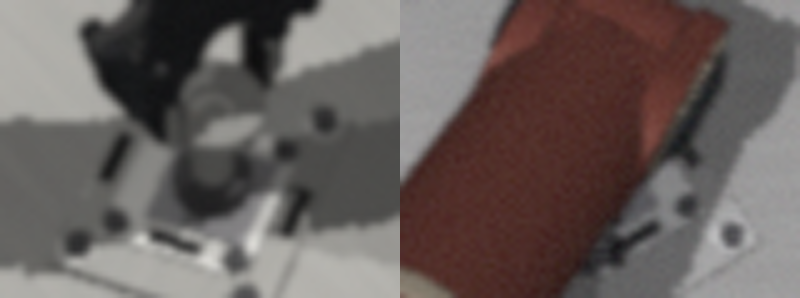

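```bash
python3 -m inch '[[0,-0.022,0.034,0,0,0],[0.1,0,0,0,0,0],[0.06,0,0,0,0,0],[0,0,0,0,0,0]]' && python3 -m inch '[[0.06,0,0,0,0,0],[0.06,0,0,0,0,0],[0.06,0,0,0,0,0],[0,0,0,0,0,0]]'
```

```text
clock: 11.1
eef_pos: [0.5877, -0.1087, 0.083]
eef_rot: [[-0.002, 1.0, -0.0], [0.0, -0.0, -1.0], [-1.0, -0.002, -0.0]]
ft_force: [-0.3, 0.3, -2.5]
grip_width: 0.0524
clock: 11.5
eef_pos: [0.5878, -0.1087, 0.0742]
eef_rot: [[-0.001, 1.0, 0.0], [0.0, 0.0, -1.0], [-1.0, -0.001, -0.0]]
ft_force: [-1.4, 0.2, -2.3]
grip_width: 0.0523
```

```bash
python3 -m inch '[[0.06,0,0,0,0,0],[0.06,0,0,0,0,0],[0.04,0,0,0,0,0],[0,0,0,0,0,0]]'&& python3 -m inch '[[0.02,0,0,0,0,0],[0.02,0,0,0,0,0],[0,0,0,0,0,0]]'
```

```text
clock: 11.9
eef_pos: [0.588, -0.1088, 0.0664]
eef_rot: [[-0.001, 1.0, -0.0], [0.0, -0.0, -1.0], [-1.0, -0.001, -0.0]]
ft_force: [-0.4, -0.3, -1.4]
grip_width: 0.0521
clock: 12.2
eef_pos: [0.5882, -0.1088, 0.0647]
eef_rot: [[-0.0, 1.0, -0.0], [0.0, -0.0, -1.0], [-1.0, -0.0, -0.0]]
ft_force: [-0.1, 0.9, -1.7]
grip_width: 0.052
```

```bash
python3 -m inch '[[0.02,0,0,0,0,0],[0,0,0,0,0,0]]'&& python3 -m inch '[[0.02,0,0,0,0,0],[0,0,0,0,0,0]]'
```

```text
clock: 12.4
eef_pos: [0.5882, -0.1088, 0.0637]
eef_rot: [[-0.0, 1.0, -0.0], [0.0, -0.0, -1.0], [-1.0, -0.0, -0.0]]
ft_force: [0.3, -0.1, -1.7]
grip_width: 0.0524
clock: 12.6
eef_pos: [0.5881, -0.1088, 0.0627]
eef_rot: [[-0.0, 1.0, -0.0], [0.0, -0.0, -1.0], [-1.0, -0.0, -0.0]]
ft_force: [-0.1, 0.1, -2.1]
grip_width: 0.0525
```

```bash
python3 -m inch '[[0.02,0,0,0,0,0],[0,0,0,0,0,0]]'&& python3 -m inch '[[0.02,0,0,0,0,0],[0,0,0,0,0,0]]'
```

```text
clock: 12.8
eef_pos: [0.5881, -0.1088, 0.0617]
eef_rot: [[-0.0, 1.0, -0.0], [0.0, -0.0, -1.0], [-1.0, -0.0, -0.0]]
ft_force: [0.8, 0.9, -1.3]
grip_width: 0.0524
clock: 13.0
eef_pos: [0.5881, -0.1088, 0.0607]
eef_rot: [[-0.0, 1.0, -0.0], [0.0, -0.0, -1.0], [-1.0, -0.0, -0.0]]
ft_force: [-0.3, 0.6, -1.7]
grip_width: 0.0526
```

```bash
python3 -m inch '[[0.02,0,0,0,0,0],[0.02,0,0,0,0,0],[0,0,0,0,0,0]]'&& python3 -m inch '[[0.02,0,0,0,0,0],[0.02,0,0,0,0,0],[0,0,0,0,0,0]]'
```

```text
clock: 13.3
eef_pos: [0.5881, -0.1088, 0.0586]
eef_rot: [[-0.0, 1.0, -0.0], [0.0, -0.0, -1.0], [-1.0, -0.0, -0.0]]
ft_force: [0.9, -0.6, -1.8]
grip_width: 0.0526
clock: 13.6
eef_pos: [0.5881, -0.1088, 0.0566]
eef_rot: [[-0.0, 1.0, -0.0], [0.0, -0.0, -1.0], [-1.0, -0.0, -0.0]]
ft_force: [-0.5, -0.1, -1.7]
grip_width: 0.0525
```

```bash
python3 -m inch '[[0.04,0,0,0,0,0],[0.04,0,0,0,0,0],[0.04,0,0,0,0,0],[0,0,0,0,0,0]]'&& python3 -m inch '[[0.04,0,0,0,0,0],[0.04,0,0,0,0,0],[0.04,0,0,0,0,0],[0,0,0,0,0,0]]'; python3 v.py w7 324 185 324 205 30
```

```text
clock: 14.0
eef_pos: [0.5879, -0.1088, 0.0504]
eef_rot: [[-0.001, 1.0, 0.0], [0.0, 0.0, -1.0], [-1.0, -0.001, -0.0]]
ft_force: [-0.0, 0.7, -1.8]
grip_width: 0.0522
clock: 14.4
eef_pos: [0.588, -0.1088, 0.0444]
eef_rot: [[-0.001, 1.0, -0.0], [0.0, -0.0, -1.0], [-1.0, -0.001, -0.0]]
ft_force: [-0.2, 0.4, -2.2]
grip_width: 0.0525
```

View pics/w7.png

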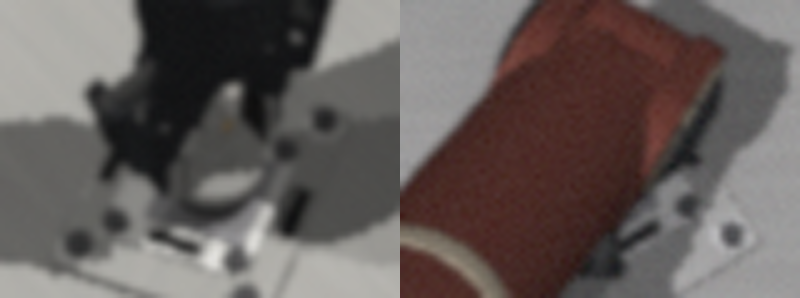

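```bash
python3 -m inch '[[0.04,0,0,0,0,0],[0.02,0,0,0,0,0],[0,0,0,0,0,0]]'&& python3 -m inch '[[0.02,0,0,0,0,0],[0,0,0,0,0,0]]'&& python3 -m inch '[[0.016,0,0,0,0,0],[0,0,0,0,0,0]]'
```

```text
clock: 14.8
eef_pos: [0.5881, -0.1088, 0.0416]
eef_rot: [[-0.0, 1.0, 0.0], [0.0, 0.0, -1.0], [-1.0, -0.0, -0.0]]
ft_force: [0.7, 0.2, -1.5]
grip_width: 0.0527
clock: 15.0
eef_pos: [0.5882, -0.1089, 0.0408]
eef_rot: [[-0.0, 1.0, -0.0], [-0.0, -0.0, -1.0], [-1.0, -0.0, 0.0]]
ft_force: [-0.1, 0.2, -2.3]
grip_width: 0.0527
clock: 15.2
eef_pos: [0.5883, -0.1089, 0.0407]
eef_rot: [[0.0, 1.0, -0.0], [0.0, -0.0, -1.0], [-1.0, 0.0, -0.0]]
ft_force: [-1.4, 0.9, 3.3]
grip_width: 0.0527
```

```bash
python3 -m inch '[[0,0,0,0,0,0],[0,0,0,0,0,0],[-0.1,0,0,0,0,0],[-0.4,0,0,0,0,0],[-0.9,0,0,0,0,0]]' 66 && python3 -m inch '[[-0.8,0,0,0,0,0],[0,-0.407,-0.775,0,0,0],[0,-0.407,-0.775,0,0,0],[0,-0.407,-0.775,0,0,0],[0,-0.407,-0.775,0,0,0]]' && python3 -m inch '[[0,-0.407,-0.775,0,0,0],[0,-0.407,-0.775,0,0,0],[0,0,0,0,0,0]]' 60; python3 v.py w8 324 185 324 205 30
```

```text
clock: 15.7
eef_pos: [0.5857, -0.1079, 0.1076]
eef_rot: [[-0.008, 1.0, -0.0], [0.002, -0.0, -1.0], [-1.0, -0.008, -0.002]]
ft_force: [0.3, 0.3, 0.6]
grip_width: 0.0662
clock: 16.2
eef_pos: [0.5062, 0.0475, 0.1505]
eef_rot: [[0.001, 1.0, -0.001], [0.0, -0.001, -1.0], [-1.0, 0.001, -0.0]]
ft_force: [0.4, 0.5, 0.0]
grip_width: 0.0658
clock: 16.5
eef_pos: [0.4625, 0.131, 0.1495]
eef_rot: [[-0.004, 1.0, 0.012], [0.004, 0.012, -1.0], [-1.0, -0.004, -0.004]]
ft_force: [0.1, -0.3, -0.3]
grip_width: 0.06
```

View pics/w8.png

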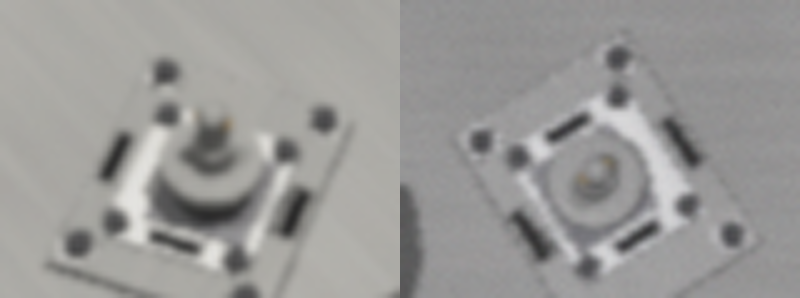

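```bash
python3 -m inch '[[0.9,0,0,0,0,0],[0.9,0,0,0,0,0],[0.2,0,0,0,0,0],[0,0,0,0,0,0],[0,0,0,0,0,0]]'; python3 v.py b1 420 227 242 250 30
```

```text
clock: 17.1
eef_pos: [0.4677, 0.1227, 0.0513]
eef_rot: [[0.003, 1.0, -0.002], [0.0, -0.002, -1.0], [-1.0, 0.003, -0.0]]
ft_force: [-0.9, 0.2, 0.5]
grip_width: 0.0598
```

View pics/b1.png

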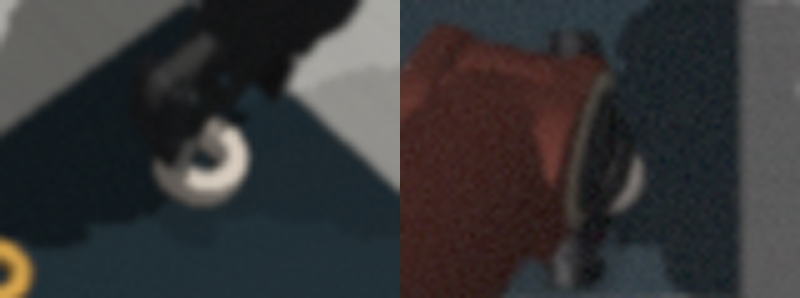

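```bash
python3 -m inch '[[0.3,-0.02,-0.01,0,0,0],[0.3,0,0,0,0,0],[0.1,0,0,0,0,0],[0,0,0,0,0,0]]'; python3 -m inch '[[0,0,0,0,0,0],[0,0,0,0,0,0],[0,0,0,0,0,0],[0,0,0,0,0,0]]' 35
```

```text
clock: 17.6
eef_pos: [0.4655, 0.1242, 0.0155]
eef_rot: [[0.001, 1.0, -0.0], [0.0, -0.0, -1.0], [-1.0, 0.001, -0.0]]
ft_force: [-0.3, -0.4, -0.1]
grip_width: 0.06
clock: 18.0
eef_pos: [0.4659, 0.1242, 0.0166]
eef_rot: [[0.002, 1.0, -0.0], [0.001, -0.0, -1.0], [-1.0, 0.002, -0.001]]
ft_force: [-0.9, -0.3, 7.0]
grip_width: 0.0412
```

```bash
python3 -m inch '[[0,0,0,0,0,0],[0,0,0,0,0,0],[0,0,0,-8.5,0,0],[0,0,0,-8.5,0,0],[0,0,0,-8.5,0,0]]' 56 && python3 -m inch '[[0,0,0,-8.5,0,0],[0,0,0,-8.5,0,0],[0,0,0,-8.5,0,0],[0,0,0,-8.5,0,0],[0,0,0,-8.5,0,0]]' && python3 -m inch '[[0,0,0,-8.5,0,0],[0,0,0,-8.5,0,0],[0,0,0,-5,0,0],[0,0,0,0,0,0]]' && python3 -m inch '[[0,0,0,0,0,0],[0,0,0,0,0,0],[0,0,0,0,0,0],[0,0,0,0,0,0]]' 35; python3 v.py b2 420 227 242 250 30
```

```text
clock: 18.5
eef_pos: [0.4652, 0.1242, 0.0151]
eef_rot: [[0.0, 0.9, 0.436], [-0.0, 0.436, -0.9], [-1.0, 0.0, 0.0]]
ft_force: [-0.4, 0.3, 0.4]
grip_width: 0.0563
clock: 19.0
eef_pos: [0.4653, 0.124, 0.0151]
eef_rot: [[0.0, 0.369, 0.929], [-0.0, 0.929, -0.369], [-1.0, -0.0, 0.0]]
ft_force: [0.1, -0.0, -0.3]
grip_width: 0.0561
clock: 19.4
eef_pos: [0.4652, 0.1239, 0.015]
eef_rot: [[0.0, 0.0, 1.0], [-0.0, 1.0, -0.0], [-1.0, -0.0, 0.0]]
ft_force: [0.3, -0.1, 0.4]
grip_width: 0.0562
clock: 19.8
eef_pos: [0.4652, 0.124, 0.0154]
eef_rot: [[0.0, 0.001, 1.0], [-0.0, 1.0, -0.001], [-1.0, -0.0, 0.0]]
ft_force: [-0.2, -1.1, 5.0]
grip_width: 0.041
```

View pics/b2.png

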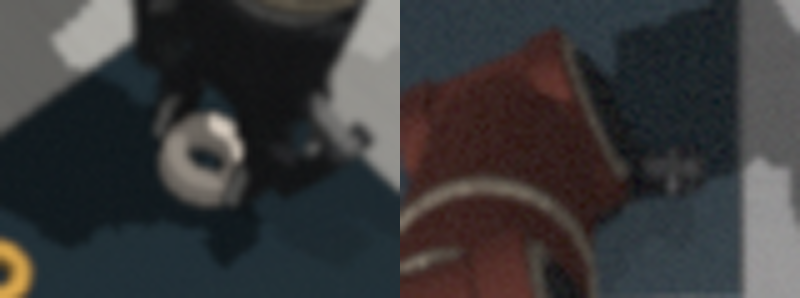

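```bash
python3 -m inch '[[-0.3,0,0,0,0,0],[-0.8,0,0,0,0,0],[-0.8,0,0,0,0,0],[-0.4,-0.776,0.408,0,0,0],[-0.4,-0.776,0.408,0,0,0]]' && python3 -m inch '[[0,-0.776,0.408,0,0,0],[0,-0.776,0.408,0,0,0],[0,-0.776,0.408,0,0,0],[0,-0.776,0.408,0,0,0],[0,0,0,0,0,0]]' && python3 -m inch '[[0.4,0,0,0,0,0],[0.3,0,0,0,0,0],[0,0,0,0,0,0],[0,0,0,0,0,0]]'; python3 v.py b3 324 175 324 205 35
```

```text
clock: 20.4
eef_pos: [0.5063, 0.0474, 0.1516]
eef_rot: [[0.001, -0.004, 1.0], [0.001, 1.0, 0.004], [-1.0, 0.001, 0.001]]
ft_force: [0.7, -0.1, -0.6]
grip_width: 0.0413
clock: 20.9
eef_pos: [0.589, -0.1179, 0.1494]
eef_rot: [[0.002, 0.012, 1.0], [-0.006, 1.0, -0.012], [-1.0, -0.006, 0.002]]
ft_force: [-0.7, 0.0, -1.0]
grip_width: 0.0409
clock: 21.3
eef_pos: [0.5872, -0.1081, 0.1148]
eef_rot: [[-0.001, -0.0, 1.0], [0.0, 1.0, 0.0], [-1.0, 0.0, -0.001]]
ft_force: [0.4, 0.3, 0.5]
grip_width: 0.0409
```

View pics/b3.png

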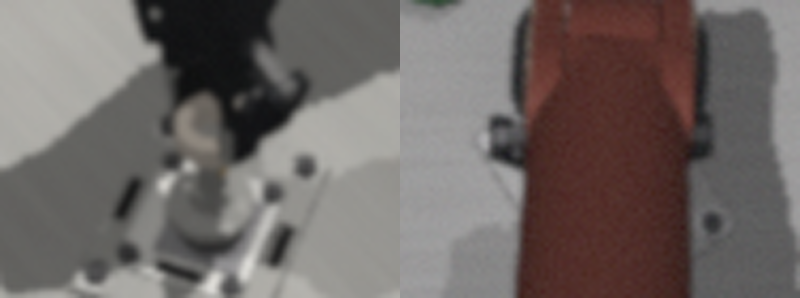

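```bash
python3 -m inch '[[0.3,-0.014,0.006,0,0,0],[0.1,0,0,0,0,0],[0.1,0,0,0,0,0],[0,0,0,0,0,0]]' && python3 -m inch '[[0.08,0,0,0,0,0],[0.08,0,0,0,0,0],[0.08,0,0,0,0,0],[0,0,0,0,0,0]]'
```

```text
clock: 21.8
eef_pos: [0.5876, -0.1093, 0.0898]
eef_rot: [[-0.001, 0.0, 1.0], [0.0, 1.0, -0.0], [-1.0, 0.0, -0.001]]
ft_force: [-0.0, -0.3, 0.4]
grip_width: 0.041
clock: 22.2
eef_pos: [0.5873, -0.1093, 0.0773]
eef_rot: [[-0.001, 0.0, 1.0], [0.0, 1.0, -0.0], [-1.0, 0.0, -0.001]]
ft_force: [0.6, 0.4, 0.3]
grip_width: 0.0412
```

```bash
python3 -m inch '[[0.04,0.01,0.004,0,0,0],[0.04,0,0,0,0,0],[0.02,0,0,0,0,0],[0,0,0,0,0,0]]' && python3 -m inch '[[0.02,0,0,0,0,0],[0.02,0,0,0,0,0],[0,0,0,0,0,0]]' && python3 -m inch '[[0.02,0,0,0,0,0],[0,0,0,0,0,0]]'
```

```text
clock: 22.6
eef_pos: [0.5879, -0.1089, 0.0729]
eef_rot: [[-0.0, 0.0, 1.0], [-0.0, 1.0, -0.0], [-1.0, -0.0, -0.0]]
ft_force: [-0.1, -0.9, -0.1]
grip_width: 0.041
clock: 22.9
eef_pos: [0.5879, -0.1089, 0.0709]
eef_rot: [[-0.0, 0.0, 1.0], [-0.0, 1.0, -0.0], [-1.0, -0.0, -0.0]]
ft_force: [0.8, -0.1, -0.8]
grip_width: 0.0406
clock: 23.1
eef_pos: [0.5879, -0.1089, 0.0699]
eef_rot: [[-0.0, 0.0, 1.0], [-0.0, 1.0, -0.0], [-1.0, -0.0, -0.0]]
ft_force: [-0.1, -0.2, -0.1]
grip_width: 0.0409
```

```bash
python3 -m inch '[[0.02,0,0,0,0,0],[0,0,0,0,0,0]]' && python3 -m inch '[[0.02,0,0,0,0,0],[0,0,0,0,0,0]]'&& python3 -m inch '[[0.016,0,0,0,0,0],[0,0,0,0,0,0]]'
```

```text
clock: 23.3
eef_pos: [0.5879, -0.1088, 0.0689]
eef_rot: [[-0.0, 0.0, 1.0], [-0.0, 1.0, -0.0], [-1.0, -0.0, -0.0]]
ft_force: [-0.2, 0.2, 0.2]
grip_width: 0.041
clock: 23.5
eef_pos: [0.5879, -0.1088, 0.0679]
eef_rot: [[-0.0, 0.0, 1.0], [-0.0, 1.0, -0.0], [-1.0, -0.0, -0.0]]
ft_force: [-0.1, 0.1, -1.1]
grip_width: 0.0409
clock: 23.7
eef_pos: [0.5879, -0.1089, 0.0671]
eef_rot: [[-0.0, 0.0, 1.0], [-0.0, 1.0, -0.0], [-1.0, -0.0, -0.0]]
ft_force: [0.0, 0.8, 0.3]
grip_width: 0.041
```

```bash
python3 -m inch '[[0.02,0,0,0,0,0],[0.02,0,0,0,0,0],[0,0,0,0,0,0]]' && python3 -m inch '[[0.04,0,0,0,0,0],[0.04,0,0,0,0,0],[0,0,0,0,0,0]]'
```

```text
clock: 24.0
eef_pos: [0.5879, -0.1088, 0.065]
eef_rot: [[-0.0, 0.0, 1.0], [0.0, 1.0, -0.0], [-1.0, 0.0, -0.0]]
ft_force: [0.1, -0.1, 0.1]
grip_width: 0.0409
clock: 24.3
eef_pos: [0.5878, -0.1088, 0.0608]
eef_rot: [[-0.001, 0.0, 1.0], [0.0, 1.0, -0.0], [-1.0, 0.0, -0.001]]
ft_force: [-0.1, -0.3, -0.8]
grip_width: 0.0408
```

```bash
python3 -m inch '[[0.04,0,0,0,0,0],[0.02,0,0,0,0,0],[0,0,0,0,0,0]]' && python3 -m inch '[[0.02,0,0,0,0,0],[0,0,0,0,0,0]]' && python3 -m inch '[[0.014,0,0,0,0,0],[0,0,0,0,0,0]]'
```

```text
clock: 24.6
eef_pos: [0.5879, -0.1089, 0.058]
eef_rot: [[-0.0, 0.0, 1.0], [-0.0, 1.0, -0.0], [-1.0, -0.0, -0.0]]
ft_force: [-0.5, 0.7, -0.7]
grip_width: 0.041
clock: 24.8
eef_pos: [0.588, -0.1088, 0.0571]
eef_rot: [[-0.0, 0.0, 1.0], [-0.0, 1.0, -0.0], [-1.0, -0.0, -0.0]]
ft_force: [-0.2, 0.0, -0.3]
grip_width: 0.041
clock: 25.0
eef_pos: [0.588, -0.1089, 0.0565]
eef_rot: [[-0.0, 0.0, 1.0], [-0.0, 1.0, -0.0], [-1.0, -0.0, -0.0]]
ft_force: [0.1, -0.6, -0.5]
grip_width: 0.0406
```

```bash
python3 -m inch '[[0.014,0,0,0,0,0],[0,0,0,0,0,0]]' && python3 -m inch '[[0.012,0,0,0,0,0],[0,0,0,0,0,0]]'
```

```text
clock: 25.2
eef_pos: [0.588, -0.1089, 0.0557]
eef_rot: [[-0.0, 0.0, 1.0], [-0.0, 1.0, -0.0], [-1.0, -0.0, -0.0]]
ft_force: [-0.2, -0.8, -0.3]
grip_width: 0.0409
clock: 25.4
eef_pos: [0.5881, -0.1089, 0.0555]
eef_rot: [[0.0, 0.0, 1.0], [-0.0, 1.0, -0.0], [-1.0, -0.0, 0.0]]
ft_force: [-0.5, 0.3, 1.6]
grip_width: 0.0411
```

```bash
python3 -m inch '[[0,0,0,0,0,0],[0,0,0,0,0,0],[-0.1,0,0,0,0,0],[-0.8,0,0,0,0,0],[-0.9,0,0,0,0,0]]' 56 && python3 -m inch '[[0,0.865,0.016,0,0,0],[0,0.865,0.016,0,0,0],[0,0.865,0.016,0,0,0],[0,0.865,0.016,0,0,0],[0,0.865,0.016,0,0,0]]' 50 && python3 -m inch '[[0.6,0,0,0,0,0],[0.7,0,0,0,0,0],[0.5,0,0,0,0,0],[0,0,0,0,0,0],[0,0,0,0,0,0]]'; python3 v.py b4 324 185 324 205 30;  python3 v.py c1 379 252 249 212 30
```

```text
clock: 25.9
eef_pos: [0.5867, -0.1087, 0.1448]
eef_rot: [[-0.004, -0.0, 1.0], [0.001, 1.0, 0.0], [-1.0, 0.001, -0.004]]
ft_force: [1.2, -0.4, 0.2]
grip_width: 0.0559
clock: 26.4
eef_pos: [0.592, 0.1091, 0.1457]
eef_rot: [[0.001, 0.0, 1.0], [0.0, 1.0, -0.0], [-1.0, 0.0, 0.001]]
ft_force: [0.3, 0.5, -0.8]
grip_width: 0.0499
clock: 26.9
eef_pos: [0.5923, 0.1074, 0.0556]
eef_rot: [[0.0, 0.0, 1.0], [0.0, 1.0, -0.0], [-1.0, 0.0, 0.0]]
ft_force: [0.8, -0.3, 1.2]
grip_width: 0.0501
```

View pics/b4.png

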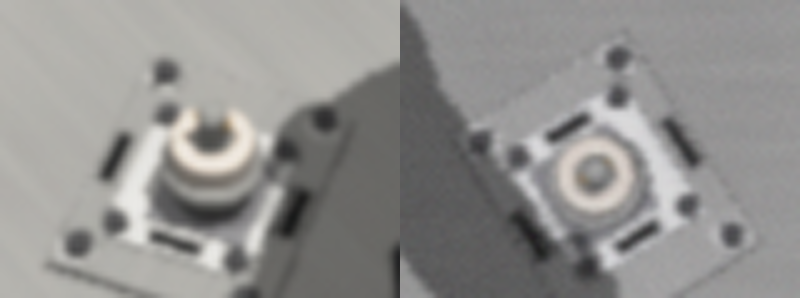

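View pics/c1.png

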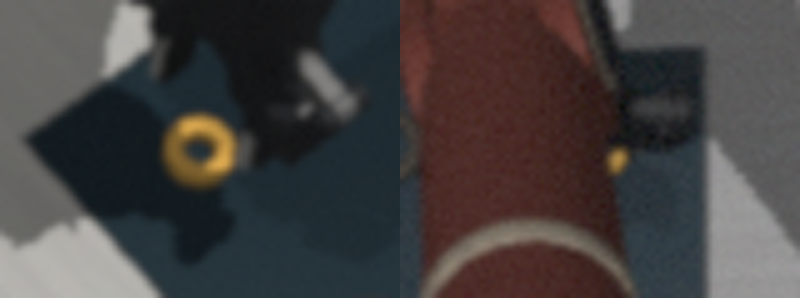

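```bash
python3 -m inch '[[0.4,0,0,0,0,0],[0.3,0,0,0,0,0],[0.16,0,0,0,0,0],[0,0,0,0,0,0]]' && python3 -m inch '[[0,0,0,0,0,0],[0,0,0,0,0,0],[0,0,0,0,0,0],[0,0,0,0,0,0]]' 25
```

```text
clock: 27.5
eef_pos: [0.5911, 0.1072, 0.0111]
eef_rot: [[-0.003, 0.0, 1.0], [-0.001, 1.0, -0.0], [-1.0, -0.001, -0.003]]
ft_force: [0.3, 0.4, 0.7]
grip_width: 0.0503
clock: 27.9
eef_pos: [0.5927, 0.1075, 0.013]
eef_rot: [[0.002, -0.0, 1.0], [0.0, 1.0, 0.0], [-1.0, 0.0, 0.002]]
ft_force: [-0.7, 0.4, 3.0]
grip_width: 0.0302
```

```bash
python3 -m inch '[[0,0,0,0,0,0],[0,0,0,0,0,0],[0,0,0,8.5,0,0],[0,0,0,8.5,0,0],[0,0,0,8.5,0,0]]' 46 && python3 -m inch '[[0,0,0,8.5,0,0],[0,0,0,8.5,0,0],[0,0,0,8.5,0,0],[0,0,0,8.5,0,0],[0,0,0,8.5,0,0]]' && python3 -m inch '[[0,0,0,8.5,0,0],[0,0,0,8.5,0,0],[0,0,0,5,0,0],[0,0,0,0,0,0]]' && python3 -m inch '[[0,0,0,0,0,0],[0,0,0,0,0,0],[0,0,0,0,0,0],[0,0,0,0,0,0]]' 25; python3 v.py c2 379 252 249 212 30
```

```text
clock: 28.4
eef_pos: [0.5919, 0.1074, 0.012]
eef_rot: [[-0.0, 0.436, 0.9], [0.0, 0.9, -0.436], [-1.0, -0.0, -0.0]]
ft_force: [0.9, -1.3, -0.3]
grip_width: 0.0459
clock: 28.9
eef_pos: [0.5919, 0.1076, 0.012]
eef_rot: [[-0.0, 0.929, 0.369], [0.0, 0.369, -0.929], [-1.0, -0.0, -0.0]]
ft_force: [-1.2, 0.7, 0.2]
grip_width: 0.0457
clock: 29.3
eef_pos: [0.5917, 0.1078, 0.0119]
eef_rot: [[-0.001, 1.0, 0.001], [-0.0, 0.001, -1.0], [-1.0, -0.001, 0.0]]
ft_force: [-0.2, 0.3, -0.1]
grip_width: 0.0459
clock: 29.7
eef_pos: [0.5922, 0.1074, 0.0125]
eef_rot: [[0.0, 1.0, 0.0], [0.0, 0.0, -1.0], [-1.0, 0.0, -0.0]]
ft_force: [0.9, 0.7, 2.3]
grip_width: 0.0308
```

View pics/c2.png

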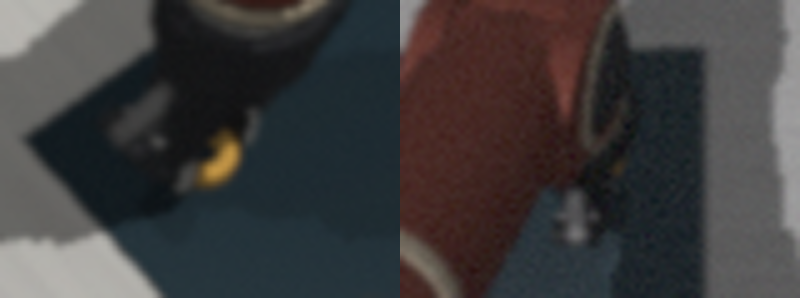

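```bash
python3 -m inch '[[-0.35,0,0,0,0,0],[-0.8,0,0,0,0,0],[-0.8,0,0,0,0,0],[-0.4,-0.016,0.865,0,0,0],[-0.4,-0.016,0.865,0,0,0]]' && python3 -m inch '[[0,-0.016,0.865,0,0,0],[0,-0.016,0.865,0,0,0],[0,-0.016,0.865,0,0,0],[0,0,0,0,0,0],[0,0,0,0,0,0]]' && python3 -m inch '[[0.5,0,0,0,0,0],[0.3,0,0,0,0,0],[0,0,0,0,0,0],[0,0,0,0,0,0]]'; python3 v.py c3 324 175 324 205 35
```

```text
clock: 30.3
eef_pos: [0.5906, 0.0219, 0.1507]
eef_rot: [[0.001, 1.0, 0.005], [0.001, 0.005, -1.0], [-1.0, 0.001, -0.001]]
ft_force: [0.3, -1.0, -0.9]
grip_width: 0.0303
clock: 30.8
eef_pos: [0.5872, -0.1107, 0.1493]
eef_rot: [[-0.001, 1.0, -0.004], [-0.0, -0.004, -1.0], [-1.0, -0.001, 0.0]]
ft_force: [-0.1, 0.5, -0.6]
grip_width: 0.0308
clock: 31.2
eef_pos: [0.5882, -0.1073, 0.1095]
eef_rot: [[-0.001, 1.0, 0.002], [0.001, 0.002, -1.0], [-1.0, -0.001, -0.001]]
ft_force: [0.2, 0.4, -0.8]
grip_width: 0.0305
```

View pics/c3.png

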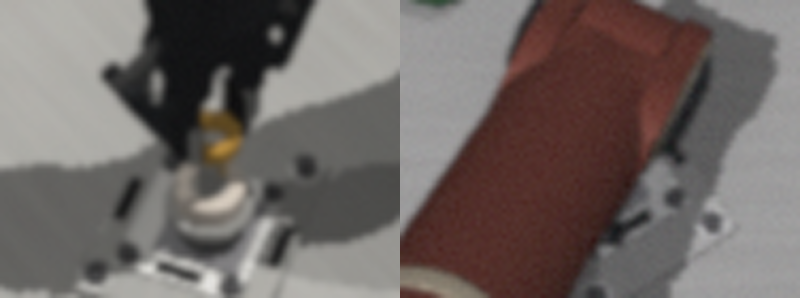

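```bash
python3 -m inch '[[0.12,0,0.01,0,0,0],[0.1,0,0,0,0,0],[0,0,0,0,0,0],[0,0,0,0,0,0]]'; python3 -m inch '[[0,0,0,0,0,0]]'
```

```text
clock: 31.7
eef_pos: [0.5879, -0.1094, 0.0986]
eef_rot: [[-0.0, 1.0, -0.0], [0.0, -0.0, -1.0], [-1.0, -0.0, -0.0]]
ft_force: [-0.2, 0.2, -0.7]
grip_width: 0.0308
clock: 31.8
eef_pos: [0.5881, -0.1094, 0.0988]
eef_rot: [[0.0, 1.0, -0.0], [-0.0, -0.0, -1.0], [-1.0, 0.0, 0.0]]
ft_force: [0.6, 0.8, -1.5]
grip_width: 0.0306
```

```bash
python3 -m inch '[[0.06,0.002,-0.012,0,0,0],[0.03,0,0,0,0,0],[0,0,0,0,0,0]]'; python3 -m inch '[[0.02,0,0,0,0,0],[0,0,0,0,0,0]]';python3 -m inch '[[0.02,0,0,0,0,0],[0,0,0,0,0,0]]'
```

```text
clock: 32.1
eef_pos: [0.5879, -0.1086, 0.0939]
eef_rot: [[-0.001, 1.0, 0.0], [0.0, 0.0, -1.0], [-1.0, -0.001, -0.0]]
ft_force: [-0.4, 0.2, -0.6]
grip_width: 0.0307
clock: 32.3
eef_pos: [0.5881, -0.1088, 0.0931]
eef_rot: [[-0.0, 1.0, -0.0], [-0.0, -0.0, -1.0], [-1.0, -0.0, 0.0]]
ft_force: [0.5, 0.5, 0.2]
grip_width: 0.0306
clock: 32.5
eef_pos: [0.5881, -0.1088, 0.0921]
eef_rot: [[-0.0, 1.0, -0.0], [-0.0, -0.0, -1.0], [-1.0, -0.0, 0.0]]
ft_force: [0.8, -0.0, -0.0]
grip_width: 0.0303
```

```bash
for i in 1; do python3 -m inch '[[0.02,0,0,0,0,0],[0,0,0,0,0,0]]'; python3 -m inch '[[0.02,0,0,0,0,0],[0,0,0,0,0,0]]'; python3 -m inch '[[0.02,0,0,0,0,0],[0,0,0,0,0,0]]'; done
```

```text
clock: 32.7
eef_pos: [0.588, -0.1087, 0.0911]
eef_rot: [[-0.0, 1.0, 0.0], [0.0, 0.0, -1.0], [-1.0, -0.0, -0.0]]
ft_force: [-0.6, 0.6, -0.7]
grip_width: 0.0306
clock: 32.9
eef_pos: [0.588, -0.1087, 0.0901]
eef_rot: [[-0.0, 1.0, -0.0], [0.0, -0.0, -1.0], [-1.0, -0.0, -0.0]]
ft_force: [-0.4, -0.2, -0.5]
grip_width: 0.0306
clock: 33.1
eef_pos: [0.588, -0.1087, 0.0891]
eef_rot: [[-0.0, 1.0, -0.0], [0.0, -0.0, -1.0], [-1.0, -0.0, -0.0]]
ft_force: [-0.2, 0.0, -0.4]
grip_width: 0.0305
```

```bash
python3 -m inch '[[0.02,0,0,0,0,0],[0,0,0,0,0,0]]'; python3 -m inch '[[0.02,0,0,0,0,0],[0,0,0,0,0,0]]'
```

```text
clock: 33.3
eef_pos: [0.588, -0.1087, 0.0881]
eef_rot: [[-0.0, 1.0, -0.0], [0.0, -0.0, -1.0], [-1.0, -0.0, -0.0]]
ft_force: [-0.3, 0.8, -1.0]
grip_width: 0.0306
clock: 33.5
eef_pos: [0.5882, -0.1087, 0.0872]
eef_rot: [[0.0, 1.0, 0.0], [-0.0, 0.0, -1.0], [-1.0, 0.0, 0.0]]
ft_force: [-0.4, -0.5, -0.3]
grip_width: 0.0304
```

```bash
python3 -m inch '[[0.02,0,0,0,0,0],[0,0,0,0,0,0]]'
```

```text
clock: 33.7
eef_pos: [0.5883, -0.1087, 0.0866]
eef_rot: [[0.0, 1.0, -0.0], [0.0, -0.0, -1.0], [-1.0, 0.0, -0.0]]
ft_force: [-0.3, 0.1, 2.0]
grip_width: 0.0307
```

```bash
python3 -m inch '[[0.014,0,0,0,0,0],[0,0,0,0,0,0]]'
```

```text
clock: 33.9
eef_pos: [0.5884, -0.1089, 0.086]
eef_rot: [[0.001, 1.0, -0.0], [-0.0, -0.0, -1.0], [-1.0, 0.001, 0.0]]
ft_force: [-0.3, 0.9, 3.7]
grip_width: 0.0304
```

```bash
python3 -m inch '[[0.014,0,0,0,0,0],[0,0,0,0,0,0]]'
```

```text
clock: 34.1
eef_pos: [0.5883, -0.1086, 0.0847]
eef_rot: [[0.0, 1.0, 0.0], [0.0, 0.0, -1.0], [-1.0, 0.0, -0.0]]
ft_force: [-0.9, 0.1, 1.5]
grip_width: 0.0306
```

```bash
python3 -m inch '[[0.014,0,0,0,0,0],[0,0,0,0,0,0]]'
```

```text
clock: 34.3
eef_pos: [0.5882, -0.1086, 0.0837]
eef_rot: [[-0.0, 1.0, 0.0], [0.0, 0.0, -1.0], [-1.0, -0.0, -0.0]]
ft_force: [0.9, -0.2, -0.1]
grip_width: 0.0308
```

```bash
python3 -m inch '[[0.02,0,0,0,0,0],[0.02,0,0,0,0,0],[0.02,0,0,0,0,0],[0,0,0,0,0,0]]'; python3 -m inch '[[0.02,0,0,0,0,0],[0.02,0,0,0,0,0],[0.02,0,0,0,0,0],[0,0,0,0,0,0]]'
```

```text
clock: 34.7
eef_pos: [0.588, -0.1087, 0.0807]
eef_rot: [[-0.0, 1.0, -0.0], [-0.0, -0.0, -1.0], [-1.0, -0.0, 0.0]]
ft_force: [0.2, -0.2, -0.2]
grip_width: 0.0308
clock: 35.1
eef_pos: [0.588, -0.1087, 0.0778]
eef_rot: [[-0.0, 1.0, -0.0], [-0.0, -0.0, -1.0], [-1.0, -0.0, 0.0]]
ft_force: [0.7, 0.6, -0.2]
grip_width: 0.0305
```

```bash
python3 -m inch '[[0.02,0,0,0,0,0],[0.02,0,0,0,0,0],[0,0,0,0,0,0]]'; python3 -m inch '[[0.02,0,0,0,0,0],[0.02,0,0,0,0,0],[0,0,0,0,0,0]]'
```

```text
clock: 35.4
eef_pos: [0.588, -0.1087, 0.0759]
eef_rot: [[-0.0, 1.0, -0.0], [0.0, -0.0, -1.0], [-1.0, -0.0, -0.0]]
ft_force: [0.5, 0.1, -0.5]
grip_width: 0.0307
clock: 35.7
eef_pos: [0.5878, -0.1085, 0.0734]
eef_rot: [[-0.001, 1.0, 0.0], [0.0, 0.0, -1.0], [-1.0, -0.001, -0.0]]
ft_force: [1.2, -0.5, -3.0]
grip_width: 0.0307
```

```bash
python3 -m inch '[[0.02,0,0,0,0,0],[0,0,0,0,0,0]]'; python3 -m inch '[[0.02,0,0,0,0,0],[0,0,0,0,0,0]]'
```

```text
clock: 35.9
eef_pos: [0.5879, -0.1088, 0.0724]
eef_rot: [[-0.001, 1.0, -0.0], [-0.0, -0.0, -1.0], [-1.0, -0.001, 0.0]]
ft_force: [1.9, 0.1, -4.1]
grip_width: 0.0307
clock: 36.1
eef_pos: [0.5878, -0.1088, 0.0718]
eef_rot: [[-0.001, 1.0, -0.0], [0.0, -0.0, -1.0], [-1.0, -0.001, -0.0]]
ft_force: [0.5, -0.3, -2.7]
grip_width: 0.0305
```

```bash
python3 -m inch '[[0.016,0,0,0,0,0],[0,0,0,0,0,0]]'
```

```text
clock: 36.3
eef_pos: [0.5879, -0.1087, 0.0713]
eef_rot: [[-0.0, 1.0, -0.0], [0.0, -0.0, -1.0], [-1.0, -0.0, -0.0]]
ft_force: [0.5, -0.1, -0.4]
grip_width: 0.0302
```

```bash
python3 -m inch '[[0.012,0,0,0,0,0],[0,0,0,0,0,0]]'
```

```text
clock: 36.5
eef_pos: [0.5881, -0.1087, 0.0707]
eef_rot: [[-0.0, 1.0, -0.0], [0.0, -0.0, -1.0], [-1.0, -0.0, -0.0]]
ft_force: [0.2, 0.8, -0.5]
grip_width: 0.031
```

```bash
python3 -m inch '[[0.012,0,0,0,0,0],[0,0,0,0,0,0]]'
```

```text
clock: 36.7
eef_pos: [0.5882, -0.1088, 0.0704]
eef_rot: [[0.0, 1.0, -0.0], [0.0, -0.0, -1.0], [-1.0, 0.0, -0.0]]
ft_force: [-1.6, 0.1, 2.1]
grip_width: 0.0308
```

```bash
python3 -m inch '[[0.014,0,0,0,0,0],[0,0,0,0,0,0]]'
```

```text
clock: 36.9
eef_pos: [0.5882, -0.1087, 0.0704]
eef_rot: [[0.0, 1.0, -0.0], [0.0, -0.0, -1.0], [-1.0, 0.0, -0.0]]
ft_force: [-2.0, 1.1, 5.2]
grip_width: 0.0308
```

```bash
python3 -m inch '[[0,0,0,0,0,0],[0,0,0,0,0,0],[-0.1,0,0,0,0,0],[-0.5,0,0,0,0,0],[-0.9,0,0,0,0,0]]' 48 && python3 -m inch '[[-0.8,0,0,0,0,0],[0,0,-0.8,0,0,0],[0,0,-0.8,0,0,0],[0,0,-0.8,0,0,0],[0,0,-0.8,0,0,0]]' && python3 -m inch '[[0,0,0,0,0,0],[0,0,0,0,0,0]]'; python3 v.py f1 324 185 324 205 22; python3 - <<'E'
from h import *
cs=snap('scene','fs')
for r in((.020,.023),): pass
c=cs
for n,z0,z1,r in(('collar',.060,.072,.017),('bush',.042,.060,.022)):
    print(n,'scene silhouette centre at seat',np.round(cen(sil(c,.5882,-.1088,z0,z1,r))[0],1), 'tip',np.round(proj(c,[.5882,-.1088,.084]),1))
for n in('collar',):
    for cam in('scene','top'):
        cc=optics.read_camera(cam)
        f=cc['frame'].astype(int); m=(f[...,0]-f[...,2]>50); 
        p=np.round(proj(cc,[.5882,-.1088,.066])).astype(int); s=np.zeros_like(m); s[p[1]-14:p[1]+14,p[0]-14:p[0]+14]=m[p[1]-14:p[1]+14,p[0]-14:p[0]+14]
        uv,A=maskcen(s); print(cam,uv,A,'pred',[ (z,np.round(cen(sil(cc,.5882,-.1088,z-.006,z+.006,.017))[0],1)) for z in(.066,.076)])
st()
E
```

```text
clock: 37.4
eef_pos: [0.5859, -0.1079, 0.1423]
eef_rot: [[-0.008, 1.0, -0.0], [0.001, -0.0, -1.0], [-1.0, -0.008, -0.001]]
ft_force: [2.0, 1.2, -0.4]
grip_width: 0.0478
clock: 37.9
eef_pos: [0.588, 0.0528, 0.1848]
eef_rot: [[0.001, 1.0, -0.0], [0.0, -0.0, -1.0], [-1.0, 0.001, -0.0]]
ft_force: [0.3, -0.2, -0.3]
grip_width: 0.0477
clock: 38.1
eef_pos: [0.588, 0.0527, 0.1843]
eef_rot: [[-0.0, 1.0, 0.003], [-0.0, 0.003, -1.0], [-1.0, -0.0, 0.0]]
ft_force: [-0.5, -0.4, 0.4]
grip_width: 0.0479
collar scene silhouette centre at seat [326.2 180.6] tip [326.3 176.3]
bush scene silhouette centre at seat [326.2 184.1] tip [326.3 176.3]
scene [326.07608696 181.41304348] 92 pred [(0.066, array([326.2, 180.6])), (0.076, array([326.2, 178.3]))]
top [322.53508772 209.33333333] 114 pred [(0.066, array([322.5, 209.7])), (0.076, array([322.6, 209.2]))]
t 38.35 p [0.5882 0.0492 0.1846] F [ 0.3 -0.6 -0.1] w 48.2
```

View pics/f1.png

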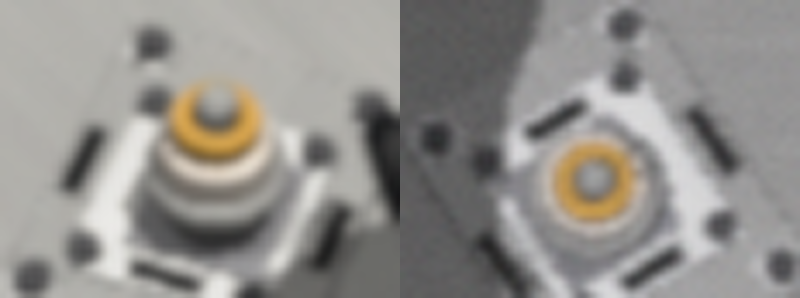

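View pics/fs.png

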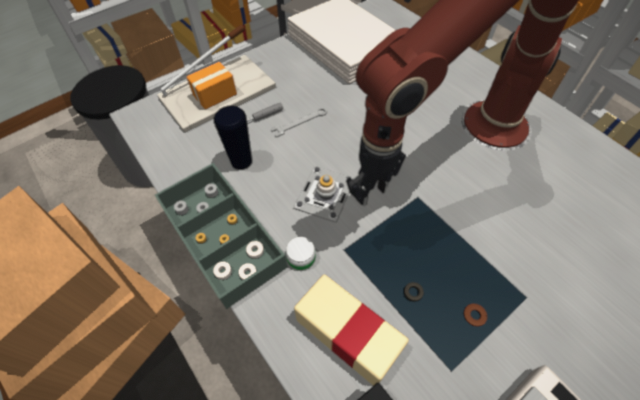

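The pictures show the collar at its seated height on the bush, with the washer under both. The two old rings at (413,292) and (475,315) have not moved, and the arm is clear.

```bash
python3 -c "
from station import ticket
print(ticket.sign_off())"
```

```text
the job is handed in; nothing more can be done
None
```

The bearing set is on the hinge pin in the order asked: washer on the boss, bush on the washer, and collar on the bush under the spring balls. I handed the job in at about 38 s of the 72 s allowed.

- **Placing:** I squared each part up in the gripper, then lowered it in 1–4 mm steps, 1 mm or less near contact. Both wide rings passed the pin's shoulder without touching it.
- **Forces:** The highest reading at the pin was about 5 N, well under the 35 N the slides can take. I read the force only at the end of each move, so a brief peak could have been missed.
- **Collar snap:** The force rose to about 4 N as the collar met the balls. It then pulled the tool down by about 4 N as they sprang out over the top face, and the collar came to a firm stop on the bush. The reading was lower than the roughly 10 N stated. I did no tug test.
- **Final pictures:** In the scene camera the collar matches its seated height of 66 mm within about 1 px and is clearly not 10 mm high. The top camera cannot tell those two heights apart. The old rings and everything else on the bench look unmoved, and the gripper is clear.

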